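# Sort the hallway ledge into trays and dish

### The job

Tidy the hallway ledge: put the shoe-care things (wooden brush and polish tin) in the blue tray, the torch and its spare battery in the green tray, and the nail clipper in the ring dish. Set every one down on the bare floor of its tray or dish, the same way up as it is now, not leaning on a rim or on another thing. Leave the candle jar and the glasses case where they are.

Things in the scene. Friction and masses are not known exactly. Their poses are not given: they have to be found in the camera images.
- brush: loose shoe brush, bristles down: wooden back 40 mm wide (own x) by 105 mm long (own y), from 22 to 40 mm above its underside, over a rigid black bristle block 34 x 98 x 22 mm. Origin: centre of the underside; z up. About 0.1 kg
- polish_tin: loose round shoe-polish tin lying flat, diameter 56 mm, 24 mm high, brass below and dark red lid with a brass disc. Origin: centre of the underside; z up. About 0.09 kg
- torch: loose yellow plastic torch of boxy section lying flat with its black and red slide switch on top: 105 mm long (own y, lens at +y), body 34 mm wide (own x) and 34 mm high, the head (last 34 mm towards the lens) 38 mm wide and 36 mm high. Origin: underside, mid-length; z up. About 0.12 kg
- battery: loose round battery standing on its end, diameter 26 mm, 50 mm high, black with a copper-coloured top and a small steel nub. Origin: centre of the underside; z up. About 0.07 kg
- clipper: loose steel nail clipper lying flat, 14 mm wide (own x), 64 mm long (own y), 14 mm high. Origin: centre of the underside; z up. About 0.04 kg
- blue_tray: open stacking-tray tier in translucent blue plastic, fixed to the ledge: outside 200 mm (own x) by 140 mm (own y), 40 mm high; walls and floor 4 mm thick, so 192 x 132 mm inside with the inner floor 4 mm above the ledge. Origin: centre of the underside; z up
- green_tray: open stacking-tray tier in translucent green plastic, fixed to the ledge: outside 200 mm (own x) by 140 mm (own y), 40 mm high; walls and floor 4 mm thick, so 192 x 132 mm inside with the inner floor 4 mm above the ledge. Origin: centre of the underside; z up
- ring_dish: round terracotta-coloured ceramic dish, fixed to the ledge: rim diameter 130 mm, 24 mm high, walls 5 mm thick and sloping, flat inner floor 94 mm across, 6 mm above the ledge. Origin: centre of the underside; z up
- candle: bystander: candle in an amber glass jar, loose, diameter 54 mm, 56 mm high (wick to 64 mm), standing among the things. Origin: centre of the underside
- glasses_case: bystander: grey glasses case, loose, 60 mm (own x) by 155 mm (own y), 35 mm high, beyond the trays. Origin: centre of the underside

How it is judged:
At the end, for the whole second after the job is handed in: Brush and tin in blue tray, torch and battery in green: origin within 90 mm (tray x), 60 mm (tray y) of its centre, under 12 mm above its underside. Clipper within 30 mm of the dish's centre, under 14 mm above its underside. All five tilted under 0.25 rad, slower than 20 mm/s (x of brush in the frame of blue_tray between -0.09 and 0.09 m and y of brush in the frame of blue_tray between -0.06 and 0.06 m and z of brush in the frame of blue_tray between -0.002 and 0.012 m and x of polish_tin in the frame of blue_tray between -0.09 and 0.09 m and y of polish_tin in the frame of blue_tray between -0.06 and 0.06 m and z of polish_tin in the frame of blue_tray between -0.002 and 0.012 m and x of torch in the frame of green_tray between -0.09 and 0.09 m and y of torch in the frame of green_tray between -0.06 and 0.06 m and z of torch in the frame of green_tray between -0.002 and 0.012 m and x of battery in the frame of green_tray between -0.09 and 0.09 m and y of battery in the frame of green_tray between -0.06 and 0.06 m and z of battery in the frame of green_tray between -0.002 and 0.012 m and horizontal distance between clipper and ring_dish below 0.03 m and z of clipper in the frame of ring_dish below 0.014 m and angle between each of brush, polish_tin, torch, battery, clipper's own z axis and vertical below 0.25 rad and linear speed of each of brush, polish_tin, torch, battery, clipper below 0.02 m/s); the robot touches nothing.
It fails at once if the candle jar is shoved more than 40 mm or tipped over (distance of candle from where it was at the start of the episode above 0.04 m or angle between candle's own z axis and vertical above 0.5 rad).
It fails at once if the glasses case is shoved more than 40 mm or tipped over (distance of glasses_case from where it was at the start of the episode above 0.04 m or angle between glasses_case's own z axis and vertical above 0.5 rad).
It also fails if it takes over 122 s, if anything falls off the work surface, if the arm or the gripper's body presses on something with over 40 N, if the wrist force passes 120 N, or if a joint passes its speed limit or range.

### The arm

A 7-joint arm with a two-finger parallel gripper is mounted at the origin on the work surface. World frame = base frame: x ahead of the robot, y to its left, z up, the work surface at z = 0. Lengths are in m, angles in rad, forces in N, time in s.
With the tool pointing down it reaches from about 0.4 to 0.85 m from the base axis. Payload 10.4 kg.
Tool frame: the origin (TCP) lies between the finger pads; the fingertips stand 14 mm ahead of it and the grasp point (between the pads) lies 5 mm behind it (r.finger_overhang is the z of the fingertips in the tool frame, in m); z points along the fingers, y is the line along which they close (so a half turn about z gives the same grasp; the last joint's range is limited). The gripper opens to 87 mm and grips with 3 to 60 N. Pads are 19 mm wide; open, the fingers measure 117 mm over their backs; the gripper's body (75 mm by 190 mm) begins 51 mm behind the grasp point.
Start: joints at [-1.358, 0.332, -0.065, 1.46, 0.022, 1.35, -0.088], TCP at [0.146, 0.608, 0.237] pointing down, gripper open.
Joint ranges: [-2.6, 2.6], [-0.5, 2.12], [-1.47, 1.34], [0.16, 2.42], [-1.27, 4.41], [0.06, 2.06], [-2.6, 2.6]. Speed limits (rad/s): [2.22, 2.22, 2.79, 2.79, 3.14, 3.14, 3.14].

### API

Orientations are given as a unit quaternion [x, y, z, w].
In Python, from bench import r, optics gives the robot as it stands.
- The arm moves only by the shell command python3 -m pendant 'ROWS' [FORCE]. ROWS is JSON, a list of rows, each a list of 7 numbers: the closure, from -1 (fully open) to 1 (shut), then the shift along the tool's x, y, z scaled (see below), then the turn, a rotation vector about the tool's x, y, z scaled (see below). In form: [[grip, x, y, z, rx, ry, rz], ...]. A call has 1 to 8 rows; each row is the pose to reach, as a shift and turn from the pose commanded when the call began, along the tool's axes at that moment; what a row does not reach only later rows make up. The controller multiplies each number of a shift by 0.3 m and each number of a turn by 120 degrees. A row lasts 1/8 s, in which the tool goes at most 62.5 mm and 10.7 degrees, less where a joint would pass 70% of its speed; a pose out of reach is approached as far as the arm can. A call with a number of a shift or a turn outside -1 to 1 is refused whole. A call with a gripper value outside its range is refused whole. The fingers move at their own pace and stop on an object; FORCE is the grip in N (left out, the last holds). Time passes only in rows, so rows that repeat a pose let the fingers close. It gives the time, the measured TCP pose, the force, the opening and the grip force at its end, in the units of the state.
- r.read_state(): the state, without advancing time (a new reading comes with each control period).
- optics.camera(name): name is "scene" or "top" or "wrist"; returns a dict with "pixels" (420x560x3 uint8, red, green, blue), "vfov" (degrees; the focal length in pixels is half the picture's height over the tangent of half this angle, whatever the lens; pixels are square), "cx", "cy" (the principal point, pixels), "rvec" (rotation vector, rad) and "tvec" (3), from world to camera coordinates, as OpenCV has them. Camera axes: x right, y down, z forward; pixel columns grow to the right and rows downward; lengths in m; the calibration is good to about 2 mm. A picture is of the moment at which its call begins. There is no depth.
- r.close_job(): hands the job in; it is judged then, once.
The state is a dict: "time": time; "joint_positions": joint angles; "joint_vel": joint speeds; "joint_torque": joint torques, N m; "ee_pos": TCP position; "eef_rot": TCP orientation; "ft_force": force on the tool from outside, world axes, zero at the start; "torque": the same for the moment, N m; "width": finger opening in m; "grip_force": force on a finger pad.
Only numpy, scipy, OpenCV 4.12 (cv2) and the standard library are available. Lean on these libraries where they do the work, as an engineer would, in place of code of your own. Each camera call takes 0.05 s, during which the arm holds its last target. There are 200 camera calls.

## Working session

There is one attempt and no reset: what is moved stays moved. The work goes in short steps, Python scripts to look and compute and a shell command to move; the robot and the scene stay as the last step left them, time stands still between calls to the robot, and variables do not carry over. Pictures are saved under pics/ and viewed, at most 14 in all, crops included, and the job is handed in when it is done.

```bash
ls; mkdir -p pics; cat > h.py <<'E'
import numpy as np, cv2
from bench import r, optics
from scipy.spatial.transform import Rotation as R
def snap(n,f):
    c=optics.camera(n); cv2.imwrite('pics/'+f,cv2.cvtColor(c['pixels'],cv2.COLOR_RGB2BGR)); 
    np.save('pics/'+f+'.npy',{k:c[k] for k in c if k!='pixels'},allow_pickle=True); return c
def cal(f): return np.load('pics/'+f+'.npy',allow_pickle=True).item()
def K(c):
    f=210/np.tan(np.radians(c['vfov'])/2); return np.array([[f,0,c['cx']],[0,f,c['cy']],[0,0,1.]])
def ray(c,px,z):
    M=cv2.Rodrigues(np.array(c['rvec'],float))[0]; t=np.array(c['tvec'],float).ravel()
    o=-M.T@t; d=M.T@np.linalg.inv(K(c))@np.array([px[0],px[1],1.]); return o+d*(z-o[2])/d[2]
def proj(c,P):
    return cv2.projectPoints(np.array(P,float).reshape(-1,3),np.array(c['rvec'],float),np.array(c['tvec'],float),K(c),None)[0].reshape(-1,2)
E
python3 - <<'E'
from h import *
for n in ('scene','top'):
    c=snap(n,n+'0.png'); print(n,{k:np.round(c[k],4) for k in c if k!='pixels'}, c.keys())
s=r.read_state(); print(s['time'],s['ee_pos'],s['eef_rot'],s['width'],r.finger_overhang)
E
```

```text
pics
scene {'vfov': np.float64(56.5142), 'cx': np.float64(287.2144), 'cy': np.float64(209.8536), 'rvec': array([ 2.0044,  1.8277, -0.4796]), 'tvec': array([-0.0497, -0.522 ,  1.1549])} dict_keys(['pixels', 'vfov', 'cx', 'cy', 'rvec', 'tvec'])
top {'vfov': np.float64(55.9025), 'cx': np.float64(280.3041), 'cy': np.float64(208.3735), 'rvec': array([ 2.199 , -2.1375,  0.1268]), 'tvec': array([-0.0278,  0.594 ,  0.9448])} dict_keys(['pixels', 'vfov', 'cx', 'cy', 'rvec', 'tvec'])
0.1 [0.14593209 0.60739337 0.23586218] [ 1.17627323e-01  9.93057621e-01 -6.09855090e-04 -5.32774716e-05] 0.08724269703348961 0.014
```

View pics/top0.png

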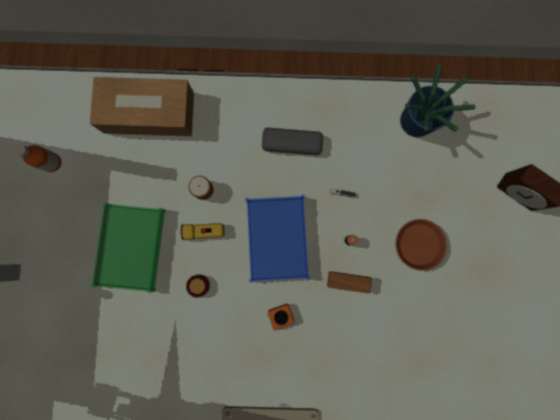

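View pics/scene0.png

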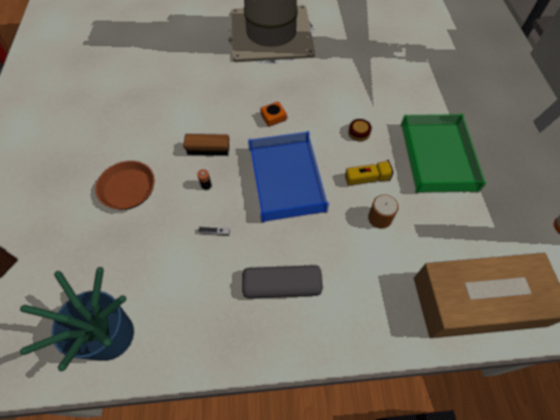

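The top view shows candle (200,187), torch (203,231) with its lens to the left, tin (198,286), green tray (130,247), blue tray (278,238), clipper (344,193), battery (351,240), brush (350,282) and dish (421,245). The glasses case is at (293,141). An extra orange object sits at (281,317). Next I'll view enlarged crops to measure precisely.

```bash
python3 - <<'E'
from h import *
im=cv2.imread('pics/top0.png')
a=cv2.resize(im[165:315,80:280],None,fx=4,fy=4,interpolation=cv2.INTER_CUBIC)
b=cv2.resize(im[165:315,260:460],None,fx=4,fy=4,interpolation=cv2.INTER_CUBIC)
for n,x in(('a',a),('b',b)): cv2.imwrite(f'pics/c{n}.png',np.clip(x*1.6,0,255).astype('uint8'))
c=cal('top0.png'); s=cal('scene0.png')
for n,px,z in [('torch',(203,231),.034),('tin',(198,286),.024),('cand',(200,187),.056),('clip',(344,193),.014),('bat',(351,240),.05),('brush',(350,282),.04),('dish',(421,245),.024),('blue',(278,238),.04),('green',(130,247),.04)]:
    print(n,ray(c,px,z).round(4))
for n,px,z in [('torch',(370,173),.034),('tin',(360,128),.024),('cand',(384,205),.056),('clip',(214,231),.014),('bat',(204,174),.05),('brush',(207,141),.04)]:
    print(n,ray(s,px,z).round(4))
E
```

```text
torch [0.5333 0.1766 0.034 ]
tin [0.3996 0.184  0.024 ]
cand [0.6384 0.1849 0.056 ]
clip [ 0.6404 -0.1712  0.014 ]
bat [ 0.5209 -0.1832  0.05  ]
brush [ 0.4204 -0.1835  0.04  ]
dish [ 0.5144 -0.3615  0.024 ]
blue [ 0.5211 -0.0073  0.04  ]
green [0.4894 0.3496 0.04  ]
torch [0.5457 0.1824 0.034 ]
tin [0.4062 0.188  0.024 ]
cand [0.6418 0.1879 0.056 ]
clip [ 0.6482 -0.1644  0.014 ]
bat [ 0.5272 -0.1801  0.05  ]
brush [ 0.4277 -0.1761  0.04  ]
```

View pics/ca.png

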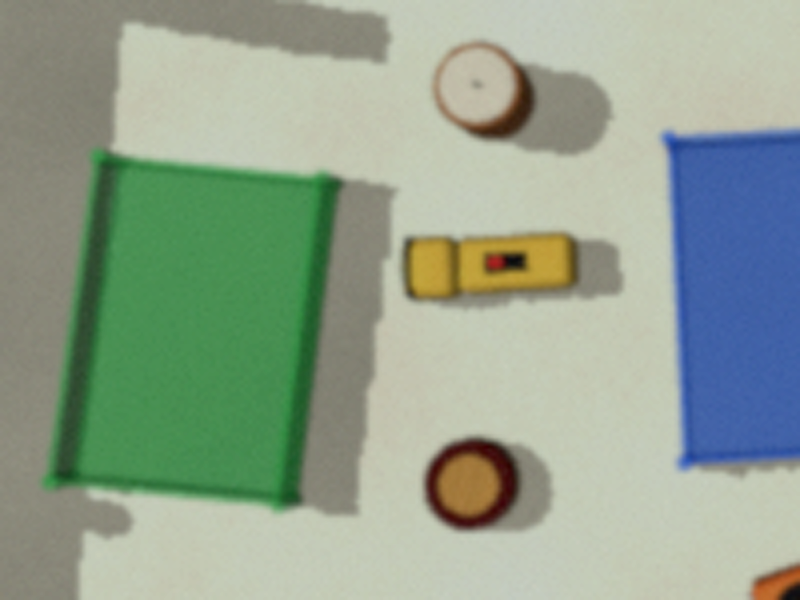

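View pics/cb.png

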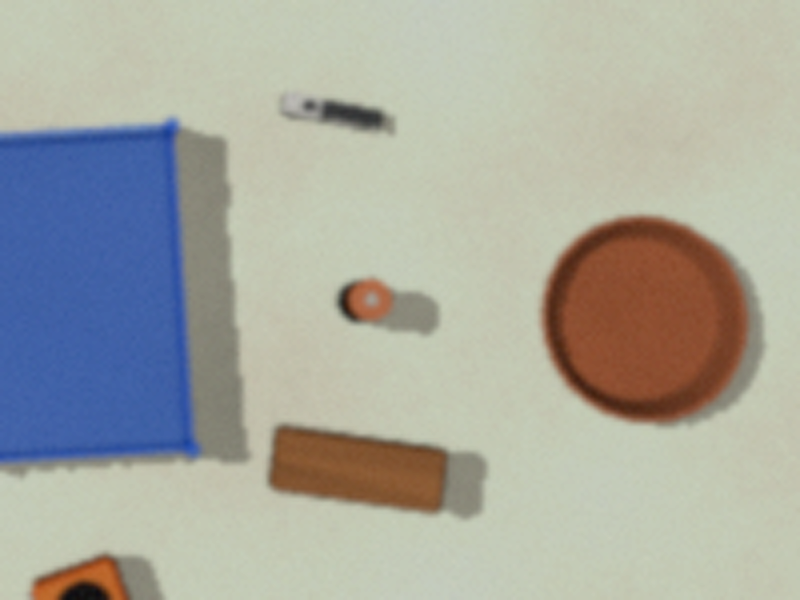

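The crops show the torch axis from (407,268) to (574,261), the tin at (470,484), the battery top at (371,299), the brush centred at (358,469), the clipper from (283,104) to (392,124), and the dish at (645,319). The tray corners are clear too.

```bash
cat >> h.py <<'E'
def plan(x,y,z,psi):
    """world TCP target, closing-line angle psi (deg): prints scaled shift/turn"""
    s=r.read_state(); q=R.from_quat(s['eef_rot']); p=np.array(s['ee_pos'])
    d=q.inv().apply(np.array([x,y,z])-p)/.3
    best=None
    for k in(0,180):
        a=np.radians(psi+k); yv=np.array([np.cos(a),np.sin(a),0]); zv=np.array([0,0,-1.]); xv=np.cross(yv,zv)
        t=(q.inv()*R.from_matrix(np.array([xv,yv,zv]).T)).as_rotvec(degrees=True)
        if best is None or np.linalg.norm(t)<np.linalg.norm(best): best=t
    print('at',p.round(4),'shift',d.round(3),'turn',(best/120).round(3),'deg',np.linalg.norm(best).round(1),'j7',round(s['joint_positions'][6],2),'w',round(s['width'],4))
E
python3 - <<'E'
from h import *
c=cal('top0.png')
def P(o,u,v,z): return ray(c,(o+(u+.5)/4-.5,165+(v+.5)/4-.5),z)
def seg(n,a,b): 
    d=b-a; print(n,'mid',((a+b)/2).round(4)[:2],'len',np.linalg.norm(d).round(4),'ang',np.degrees(np.arctan2(d[1],d[0])).round(1))
seg('torch tail->lens',P(80,574,261,.034),P(80,407,268,.036))
seg('brush',P(260,443,480,.04),P(260,274,457.5,.04)); seg('brushw',P(260,274,457.5,.04)-(0),P(260,277,427,.04))
seg('clip',P(260,392,124,.012),P(260,283,104,.012))
for n,o,u,v,z in(('tin',80,470,484,.024),('cand',80,478,86,.056),('bat',260,371,299,.05),('dish',260,645,319,.024)): print(n,P(o,u,v,z).round(4))
B=[P(80,670,139,.04),P(260,172,126,.04),P(260,192,449,.04),P(80,688,463,.04)]
G=[P(80,98,157,.04),P(80,326,180,.04),P(80,287,500,.04),P(80,52,483,.04)]
for n,X in(('blue',B),('green',G)):
    print(n,np.mean(X,0).round(4)); seg('long',(X[3]+X[2])/2,(X[0]+X[1])/2); seg('short',(X[1]+X[2])/2,(X[0]+X[3])/2)
plan(.533,.177,.12,0)
E
```

```text
torch tail->lens mid [0.5338 0.1782] len 0.1015 ang 94.1
brush mid [ 0.4208 -0.1816] len 0.1024 ang 84.1
brushw mid [ 0.4352 -0.1315] len 0.0183 ang -4.9
clip mid [ 0.6404 -0.1715] len 0.0702 ang 81.1
tin [0.4005 0.1862 0.024 ]
cand [0.6405 0.1872 0.056 ]
bat [ 0.5225 -0.1865  0.05  ]
dish [ 0.5159 -0.3612  0.024 ]
blue [ 0.5217 -0.0055  0.04  ]
long mid [ 0.5217 -0.0055] len 0.1965 ang 5.0
short mid [ 0.5217 -0.0055] len 0.1358 ang 95.1
green [0.49  0.356 0.04 ]
long mid [0.49  0.356] len 0.195 ang -3.5
short mid [0.49  0.356] len 0.1404 ang 86.7
at [0.1459 0.6074 0.2359] shift [-1.59  -1.093  0.388] turn [-0.     0.     0.637] deg 76.5 j7 -0.09 w 0.0872
```

```bash
python3 -m pendant '[[-0.4,-0.8,-0.55,0,0,0,0.32],[-0.4,-0.8,-0.55,0,0,0,0.32],[-0.4,-0.8,-0.55,0,0,0,0.32],[-0.4,-0.8,-0.55,0,0,0,0.32],[-0.4,-0.8,-0.55,0,0,0,0.32],[-0.4,-0.8,-0.55,0,0,0,0.32],[-0.4,-0.8,-0.55,0,0,0,0.32]]' 20
python3 -c "
from h import *
plan(.532,.177,.18,4)"
```

```text
time: 0.98
ee_pos: [0.3402, 0.3917, 0.2364]
eef_rot: [0.437, 0.899, -0.0, -0.0]
ft_force: [-1.1, 0.9, 0.3]
width: 0.0612
grip_force: 0.0
at [0.3402 0.3917 0.2364] shift [-0.958  0.061  0.187] turn [-0.    -0.     0.284] deg 34.1 j7 -0.26 w 0.0612
```

```bash
python3 -m pendant '[[-0.4,-0.96,0.06,0.19,0,0,0.284],[-0.4,-0.96,0.06,0.19,0,0,0.284],[-0.4,-0.96,0.06,0.19,0,0,0.284],[-0.4,-0.96,0.06,0.19,0,0,0.284],[-0.4,-0.96,0.06,0.19,0,0,0.284],[-0.4,-0.96,0.06,0.19,0,0,0.284],[-0.4,-0.96,0.06,0.19,0,0,0.284]]'
python3 -c "
from h import *
c=snap('wrist','w1.png'); print(c['rvec'],c['tvec'])
plan(.532,.177,.02,4)
print(proj(c,[[.5338,.1782,.034],[.532+.0037,.177+.0524,.036],[.5338+.0037,.1782-.0524,.034]]))"
```

```text
time: 1.85
ee_pos: [0.532, 0.1775, 0.1792]
eef_rot: [0.681, 0.732, -0.0, -0.0]
ft_force: [0.2, 0.6, -0.1]
width: 0.0607
grip_force: 0.0
[-2.85887048 -0.10273115 -0.01209572] [-0.54341473  0.11591647  0.37452132]
at [0.5319 0.1778 0.1794] shift [-0.003  0.001  0.531] turn [-0.    -0.     0.002] deg 0.2 j7 -0.24 w 0.0611
[[277.34843183 203.47008048]
 [283.75054016 148.09580384]
 [277.2044711  255.5934542 ]]
```

View pics/w1.png

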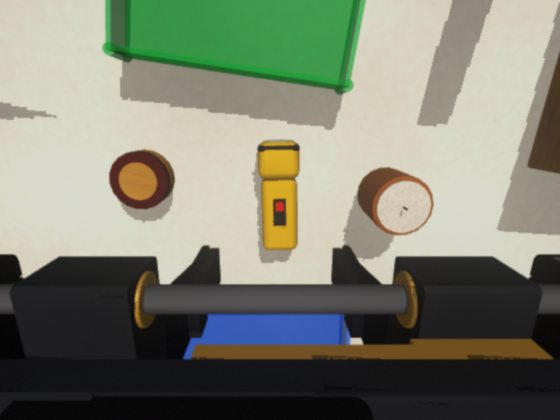

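The wrist view shows the torch running from (279,146) to (280,248), about 4 mm further in y and 2 mm further in x than the top estimate. The fingers straddle it and the candle and tin are clear, so I'll descend, grip and lift.

```bash
python3 -m pendant '[[-0.4,0.01,0.01,0.2,0,0,0],[-0.4,0.01,0.01,0.38,0,0,0],[-0.4,0.01,0.01,0.48,0,0,0],[-0.4,0.01,0.01,0.53,0,0,0],[-0.4,0.01,0.01,0.53,0,0,0],[1,0.01,0.01,0.53,0,0,0],[1,0.01,0.01,0.53,0,0,0],[1,0.01,0.01,0.53,0,0,0]]' 20
python3 -m pendant '[[1,0,0,0,0,0,0],[1,0,0,0,0,0,0],[1,0,0,-0.1,0,0,0],[1,0,0,-0.25,0,0,0],[1,0,0,-0.45,0,0,0],[1,0,0,-0.45,0,0,0]]'
python3 -c "
from h import *
c=np.array([.49,.356]); e=np.array([np.cos(np.radians(-3.5)),np.sin(np.radians(-3.5))])
t=c+.035*e; print(t,c-.05*e)
plan(t[0],t[1],.13,-3.5)"
```

```text
time: 2.9
ee_pos: [0.5358, 0.1791, 0.0213]
eef_rot: [0.682, 0.731, 0.001, 0.0]
ft_force: [-0.5, -0.0, 0.1]
width: 0.0386
grip_force: 0.0
time: 3.65
ee_pos: [0.5379, 0.1796, 0.1601]
eef_rot: [0.682, 0.731, 0.004, 0.001]
ft_force: [0.5, 0.5, -2.6]
width: 0.0338
grip_force: 19.9
[0.52493472 0.3538633 ] [0.44009326 0.35905243]
at [0.5379 0.1796 0.1601] shift [ 0.582 -0.004  0.102] turn [ 0.003 -0.002  0.062] deg 7.5 j7 -0.23 w 0.0338
```

```bash
python3 -m pendant '[[1,0.2,0,0,0,0,0.06],[1,0.4,0,0,0,0,0.06],[1,0.575,0,0.1,0,0,0.06],[1,0.575,0,0.1,0,0,0.06],[1,0.575,0,0.1,0,0,0.06]]'
python3 -c "
from h import *
snap('wrist','w2.png')
plan(.525,.352,.026,-3.5)"
```

```text
time: 4.28
ee_pos: [0.5232, 0.3501, 0.1243]
eef_rot: [0.727, 0.687, -0.001, 0.0]
ft_force: [0.2, -0.8, -1.4]
width: 0.0339
grip_force: 19.9
at [0.5238 0.3495 0.1251] shift [0.009 0.004 0.33 ] turn [-0.     0.001  0.002] deg 0.2 j7 -0.6 w 0.0338
```

View pics/w2.png

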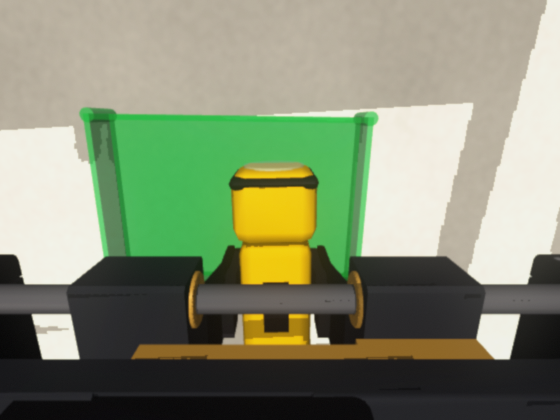

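The torch hangs square over the tray, with its lens at (273,180) inside the far wall. I'll lower it.

```bash
python3 -m pendant '[[1,0.015,0.004,0.15,0,0,0],[1,0.015,0.004,0.25,0,0,0],[1,0.015,0.004,0.3,0,0,0],[1,0.015,0.004,0.33,0,0,0],[1,0.015,0.004,0.33,0,0,0]]'
python3 -m pendant '[[-0.15,0,0,0,0,0,0],[-0.15,0,0,0,0,0,0],[-0.15,0,0,0,0,0,0],[-0.15,0,0,-0.1,0,0,0],[-0.3,0,0,-0.3,0,0,0],[-0.5,0,0,-0.45,0,0,0],[-0.7,0,0,-0.45,0,0,0]]'
python3 -c "
from h import *
plan(.402,.189,.16,0)
plan(.402,.189,.16,90)"
```

```text
time: 4.95
ee_pos: [0.5252, 0.3552, 0.027]
eef_rot: [0.727, 0.687, 0.0, 0.0]
ft_force: [0.8, -0.0, -1.6]
width: 0.0339
grip_force: 19.9
time: 5.82
ee_pos: [0.5267, 0.3565, 0.1661]
eef_rot: [0.727, 0.687, 0.004, 0.0]
ft_force: [0.6, -0.2, -1.3]
width: 0.0682
grip_force: 0.0
at [0.5267 0.3565 0.1661] shift [-0.581 -0.384  0.015] turn [ 0.003 -0.002 -0.027] deg 3.2 j7 -0.61 w 0.0682
at [0.5267 0.3565 0.1661] shift [-0.581 -0.384  0.015] turn [ 0.    -0.004  0.723] deg 86.8 j7 -0.61 w 0.0682
```

```bash
python3 -m pendant '[[-0.9,-0.2,-0.13,0,0,0,0.09],[-0.9,-0.4,-0.26,0,0,0,0.18],[-0.9,-0.581,-0.384,0,0,0,0.27],[-0.9,-0.581,-0.384,0,0,0,0.36],[-0.9,-0.581,-0.384,0,0,0,0.45],[-0.9,-0.581,-0.384,0,0,0,0.54],[-0.9,-0.581,-0.384,0,0,0,0.63],[-0.9,-0.581,-0.384,0,0,0,0.72]]'
python3 -c "
from h import *
c=snap('wrist','w3.png'); print(proj(c,[.402,.189,.024]))
plan(.402,.189,.018,95)"
```

```text
time: 6.82
ee_pos: [0.3997, 0.1876, 0.1609]
eef_rot: [1.0, 0.005, -0.0, 0.0]
ft_force: [-0.3, -0.6, 0.8]
width: 0.0827
grip_force: 0.0
[[274.18170001 203.86193253]]
at [0.3997 0.1875 0.1609] shift [ 0.008 -0.005  0.476] turn [ 0.     0.    -0.042] deg 5.0 j7 -2.13 w 0.0827
```

View pics/w3.png

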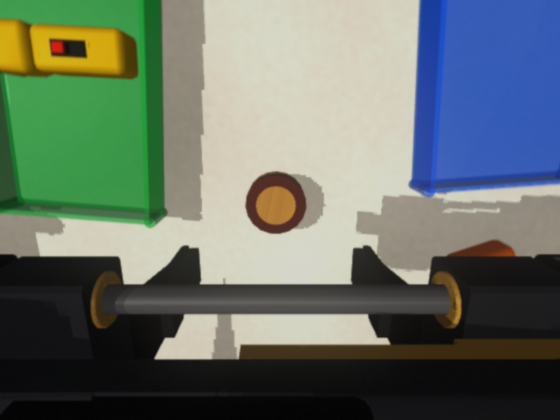

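The tin is at (275,202), within 2 mm of the prediction, and the torch lies flat in the green tray. I'll descend and grip.

```bash
python3 -m pendant '[[-0.9,0.014,0,0.2,0,0,-0.042],[-0.9,0.014,0,0.35,0,0,-0.042],[-0.9,0.014,0,0.44,0,0,-0.042],[-0.9,0.014,0,0.478,0,0,-0.042],[-0.9,0.014,0,0.478,0,0,-0.042],[1,0.014,0,0.478,0,0,-0.042],[1,0.014,0,0.478,0,0,-0.042],[1,0.014,0,0.478,0,0,-0.042]]' 20
python3 -m pendant '[[1,0,0,0,0,0,0],[1,0,0,0,0,0,0],[1,0,0,-0.1,0,0,0],[1,0,0,-0.25,0,0,0],[1,0,0,-0.4,0,0,0],[1,0,0,-0.4,0,0,0]]'
python3 -c "
from h import *
b=np.array([.522,-.004]); e=np.array([np.cos(np.radians(5)),np.sin(np.radians(5))])
print(b+.05*e,b-.045*e); t=b+.05*e
plan(t[0],t[1],.12,95)"
```

```text
time: 7.88
ee_pos: [0.4046, 0.1881, 0.0187]
eef_rot: [0.999, 0.052, 0.0, -0.0]
ft_force: [0.2, 1.0, -0.4]
width: 0.0604
grip_force: 0.0
time: 8.62
ee_pos: [0.4059, 0.1889, 0.141]
eef_rot: [0.999, 0.051, 0.002, -0.002]
ft_force: [0.4, -1.0, -1.7]
width: 0.0558
grip_force: 20.0
[5.71809735e-01 3.57787137e-04] [ 0.47717124 -0.00792201]
at [0.4059 0.1889 0.141 ] shift [0.485 0.682 0.07 ] turn [-0.002 -0.002  0.008] deg 1.0 j7 -2.0 w 0.0558
```

```bash
python3 -m pendant '[[1,0.12,0.17,0,0,0,0],[1,0.24,0.34,0,0,0,0],[1,0.36,0.51,0,0,0,0],[1,0.485,0.682,0,0,0,0],[1,0.485,0.682,0.07,0,0,0],[1,0.485,0.682,0.07,0,0,0]]'
python3 -c "
from h import *
plan(.572,.001,.024,95)"
```

```text
time: 9.38
ee_pos: [0.5685, -0.0014, 0.1145]
eef_rot: [0.999, 0.051, -0.002, 0.001]
ft_force: [-0.6, 1.1, -1.9]
width: 0.0554
grip_force: 20.0
at [ 0.5685 -0.0014  0.1145] shift [ 0.014 -0.007  0.302] turn [0.001 0.002 0.007] deg 0.9 j7 -1.33 w 0.0554
```

```bash
python3 -m pendant '[[1,0.01,0,0.12,0,0,0],[1,0.01,0,0.22,0,0,0],[1,0.01,0,0.28,0,0,0],[1,0.01,0,0.305,0,0,0],[1,0.01,0,0.305,0,0,0],[1,0.01,0,0.305,0,0,0]]'
```

```text
time: 10.12
ee_pos: [0.5737, -0.0003, 0.0266]
eef_rot: [0.999, 0.052, 0.001, -0.0]
ft_force: [-0.4, 0.7, -1.4]
width: 0.0557
grip_force: 20.0
```

```bash
python3 -m pendant '[[1,0,0,0.009,0,0,0],[1,0,0,0.009,0,0,0],[-0.6,0,0,0.009,0,0,0],[-0.6,0,0,0.009,0,0,0],[-0.6,0,0,0.009,0,0,0],[-0.6,0,0,-0.1,0,0,0],[-0.6,0,0,-0.3,0,0,0],[-0.6,0,0,-0.5,0,0,0]]'
python3 -c "
from h import *
plan(.422,-.181,.18,-5.9)"
```

```text
time: 11.12
ee_pos: [0.5727, -0.0005, 0.1772]
eef_rot: [0.999, 0.051, -0.0, 0.0]
ft_force: [0.9, 1.1, 0.3]
width: 0.0695
grip_force: 0.0
at [ 5.727e-01 -5.000e-04  1.772e-01] shift [-0.561  0.547 -0.009] turn [-0.     0.    -0.652] deg 78.2 j7 -1.37 w 0.0695
```

```bash
python3 -m pendant '[[-0.4,-0.14,0.14,0,0,0,-0.085],[-0.4,-0.28,0.28,0,0,0,-0.17],[-0.4,-0.42,0.42,0,0,0,-0.25],[-0.4,-0.561,0.547,0,0,0,-0.33],[-0.4,-0.561,0.547,0,0,0,-0.41],[-0.4,-0.561,0.547,0,0,0,-0.49],[-0.4,-0.561,0.547,0,0,0,-0.57],[-0.4,-0.561,0.547,0,0,0,-0.652]]'
python3 -c "
from h import *
c=snap('wrist','w4.png'); a=np.radians(84.1); u=np.array([np.cos(a),np.sin(a),0])*.0525; p=np.array([.4208,-.1816,.04])
print(proj(c,[p-u,p,p+u]))
plan(.422,-.181,.028,-5.9)"
```

```text
time: 12.12
ee_pos: [0.4225, -0.1811, 0.1757]
eef_rot: [0.741, 0.672, 0.0, -0.0]
ft_force: [-1.1, -0.7, -0.6]
width: 0.0609
grip_force: 0.0
[[273.25297282 260.93575987]
 [273.45488594 207.56024123]
 [273.67787493 148.61333989]]
at [ 0.4224 -0.1811  0.1757] shift [-0.    -0.002  0.492] turn [ 0.    -0.     0.007] deg 0.8 j7 0.21 w 0.0609
```

View pics/w4.png

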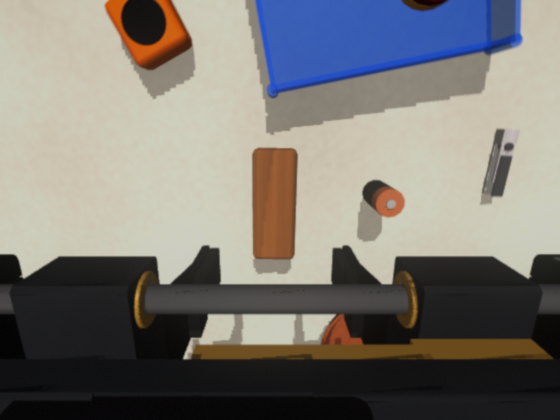

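The brush spans (275,149) to (274,259), within 2 mm of the prediction and square to the fingers. The battery nub is at (391,204) and the clipper at (502,162). I'll grip the brush.

```bash
python3 -m pendant '[[-0.4,0,0.003,0.2,0,0,0],[-0.4,0,0.003,0.36,0,0,0],[-0.4,0,0.003,0.45,0,0,0],[-0.4,0,0.003,0.492,0,0,0],[-0.4,0,0.003,0.492,0,0,0],[1,0,0.003,0.492,0,0,0],[1,0,0.003,0.492,0,0,0],[1,0,0.003,0.492,0,0,0]]' 20
python3 -m pendant '[[1,0,0,0,0,0,0],[1,0,0,0,0,0,0],[1,0,0,-0.1,0,0,0],[1,0,0,-0.25,0,0,0],[1,0,0,-0.4,0,0,0],[1,0,0,-0.4,0,0,0]]'
python3 -c "
from h import *
c=cal('w4.png')
print(ray(c,(391,204),.05),ray(c,(502,162),.013), ray(c,(507,129),.013),ray(c,(497,195),.013))
plan(.476,-.008,.13,5)"
```

```text
time: 13.18
ee_pos: [0.4237, -0.181, 0.0286]
eef_rot: [0.742, 0.67, 0.0, 0.0]
ft_force: [-2.7, 0.3, 5.5]
width: 0.0397
grip_force: 20.0
time: 13.92
ee_pos: [0.4253, -0.1814, 0.1508]
eef_rot: [0.742, 0.67, 0.003, 0.002]
ft_force: [0.1, -0.3, -1.7]
width: 0.0395
grip_force: 20.0
[ 0.52317848 -0.18565059  0.05      ] [ 0.64085243 -0.16533755  0.013     ] [ 0.64256329 -0.13492913  0.013     ] [ 0.6390427 -0.1975032  0.013    ]
at [ 0.4253 -0.1814  0.1508] shift [0.592 0.109 0.071] turn [ 0.003 -0.001 -0.09 ] deg 10.9 j7 0.23 w 0.0395
```

```bash
python3 -m pendant '[[1,0.15,0.03,0,0,0,-0.03],[1,0.3,0.06,0,0,0,-0.06],[1,0.45,0.09,0,0,0,-0.09],[1,0.592,0.109,0,0,0,-0.09],[1,0.592,0.109,0.04,0,0,-0.09],[1,0.592,0.109,0.04,0,0,-0.09]]'
python3 -c "
from h import *
c=cal('w4.png'); print(ray(c,(271,90),.04),'pred',.522-.0996-.07*-.087,-.004-.0087-.0697)
snap('wrist','w5.png')
plan(.476,-.008,.034,5)"
```

```text
time: 14.68
ee_pos: [0.4729, -0.0085, 0.1345]
eef_rot: [0.676, 0.737, -0.001, -0.001]
ft_force: [-0.7, 0.1, -0.9]
width: 0.0396
grip_force: 20.0
[ 0.42869302 -0.08211552  0.04      ] pred 0.42849 -0.0824
at [ 0.4732 -0.0089  0.1352] shift [0.002 0.01  0.337] turn [-0.001  0.    -0.001] deg 0.2 j7 0.07 w 0.0399
```

View pics/w5.png

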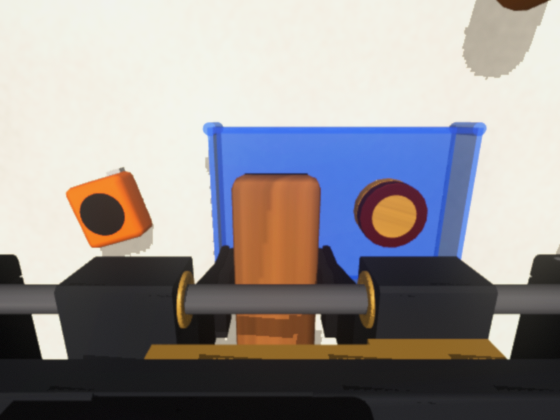

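The brush is aligned over the left half of the blue tray, and the tin sits flat at (392,213) well clear of it. I'll lower the brush and release it.

```bash
python3 -m pendant '[[1,0.003,0.012,0.12,0,0,0],[1,0.003,0.012,0.24,0,0,0],[1,0.003,0.012,0.3,0,0,0],[1,0.003,0.012,0.335,0,0,0],[1,0.003,0.012,0.335,0,0,0],[1,0.003,0.012,0.335,0,0,0]]'
python3 -m pendant '[[-0.22,0,0,0,0,0,0],[-0.22,0,0,0,0,0,0],[-0.22,0,0,0,0,0,0],[-0.22,0,0,-0.1,0,0,0],[-0.22,0,0,-0.3,0,0,0],[-0.22,0,0,-0.45,0,0,0],[-0.22,0,0,-0.45,0,0,0]]'
python3 -c "
from h import *
plan(.523,-.186,.19,-4)"
```

```text
time: 15.48
ee_pos: [0.4782, -0.0067, 0.0363]
eef_rot: [0.676, 0.737, 0.001, 0.0]
ft_force: [-0.5, -0.2, -0.8]
width: 0.04
grip_force: 20.0
time: 16.35
ee_pos: [0.4795, -0.0063, 0.1738]
eef_rot: [0.676, 0.737, 0.003, 0.001]
ft_force: [0.2, 0.3, -1.2]
width: 0.053
grip_force: 0.0
at [ 0.4795 -0.0063  0.1738] shift [-0.609  0.093 -0.055] turn [ 0.003 -0.001  0.075] deg 9.0 j7 0.04 w 0.053
```

```bash
python3 -m pendant '[[-0.3,-0.2,0.03,-0.05,0,0,0.075],[-0.3,-0.4,0.06,-0.05,0,0,0.075],[-0.3,-0.609,0.093,-0.05,0,0,0.075],[-0.3,-0.609,0.093,-0.05,0,0,0.075],[-0.3,-0.609,0.093,-0.05,0,0,0.075],[-0.3,-0.609,0.093,-0.05,0,0,0.075]]'
python3 -c "
from h import *
c=snap('wrist','w6.png'); print(proj(c,[.523,-.186,.05]))
plan(.523,-.186,.03,-4)"
```

```text
time: 17.1
ee_pos: [0.5212, -0.1844, 0.1851]
eef_rot: [0.731, 0.682, 0.0, -0.001]
ft_force: [0.0, 0.4, -0.5]
width: 0.0567
grip_force: 0.0
[[277.48784652 208.61817895]]
at [ 0.5213 -0.1844  0.1853] shift [-0.005  0.006  0.518] turn [-0.    -0.     0.001] deg 0.1 j7 0.39 w 0.0565
```

View pics/w6.png

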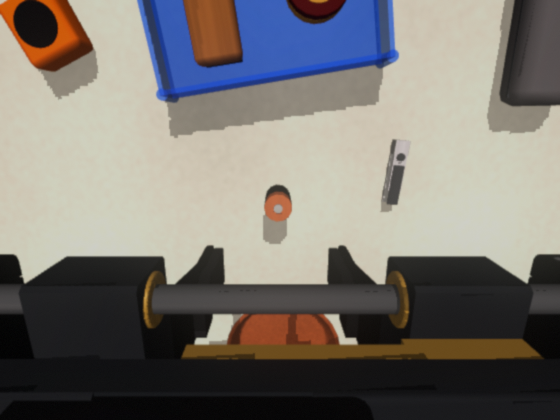

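The battery top is at (278,209), on prediction. The clipper runs from (402,140) to (394,205). Now I'll grip the battery.

```bash
python3 -m pendant '[[-0.3,-0.005,0.006,0.2,0,0,0],[-0.3,-0.005,0.006,0.36,0,0,0],[-0.3,-0.005,0.006,0.46,0,0,0],[-0.3,-0.005,0.006,0.518,0,0,0],[-0.3,-0.005,0.006,0.518,0,0,0],[1,-0.005,0.006,0.518,0,0,0],[1,-0.005,0.006,0.518,0,0,0],[1,-0.005,0.006,0.518,0,0,0]]' 20
python3 -m pendant '[[1,0,0,0,0,0,0],[1,0,0,0,0,0,0],[1,0,0,0,0,0,0],[1,0,0,-0.1,0,0,0],[1,0,0,-0.25,0,0,0],[1,0,0,-0.45,0,0,0],[1,0,0,-0.45,0,0,0]]'
python3 -c "
from h import *
c=cal('w6.png'); print(ray(c,(402,140),.013),ray(c,(394,205),.013))
plan(.440,.359,.16,-3.5)"
```

```text
time: 18.15
ee_pos: [0.5233, -0.1877, 0.0308]
eef_rot: [0.732, 0.682, 0.0, 0.0]
ft_force: [-0.3, 0.5, -0.1]
width: 0.0342
grip_force: 0.0
time: 19.02
ee_pos: [0.5248, -0.1887, 0.169]
eef_rot: [0.732, 0.682, 0.002, 0.002]
ft_force: [-0.6, -0.2, -1.9]
width: 0.0253
grip_force: 20.0
[ 0.64666063 -0.13605541  0.013     ] [ 0.64102892 -0.20049348  0.013     ]
at [ 0.5248 -0.1887  0.169 ] shift [ 1.801 -0.412  0.027] turn [ 0.003  0.    -0.005] deg 0.7 j7 0.41 w 0.0253
```

```bash
python3 -m pendant '[[1,0.18,-0.04,0,0,0,0],[1,0.36,-0.08,0,0,0,0],[1,0.54,-0.12,0,0,0,0],[1,0.72,-0.16,0,0,0,0],[1,0.9,-0.2,0,0,0,0],[1,0.9,-0.2,0,0,0,0]]'
python3 -m pendant '[[1,0.18,-0.04,0,0,0,0],[1,0.36,-0.08,0,0,0,0],[1,0.54,-0.12,0,0,0,0],[1,0.72,-0.16,0,0,0,0],[1,0.9,-0.21,0,0,0,0],[1,0.9,-0.21,0,0,0,0],[1,0.9,-0.21,0,0,0,0]]'
python3 -c "
from h import *
plan(.440,.359,.036,-3.5)"
```

```text
time: 19.77
ee_pos: [0.4806, 0.0903, 0.164]
eef_rot: [0.729, 0.684, -0.001, -0.001]
ft_force: [-0.3, -0.2, -0.5]
width: 0.0256
grip_force: 20.0
time: 20.65
ee_pos: [0.4387, 0.3581, 0.1642]
eef_rot: [0.732, 0.681, -0.001, 0.0]
ft_force: [0.5, -0.2, -1.0]
width: 0.0259
grip_force: 20.0
at [0.4387 0.3581 0.1642] shift [0.004 0.004 0.427] turn [-0.     0.001 -0.005] deg 0.6 j7 -0.7 w 0.0259
```

```bash
python3 -m pendant '[[1,0.003,0.004,0.15,0,0,0],[1,0.003,0.004,0.3,0,0,0],[1,0.003,0.004,0.38,0,0,0],[1,0.003,0.004,0.41,0,0,0],[1,0.003,0.004,0.428,0,0,0],[1,0.003,0.004,0.428,0,0,0],[1,0.003,0.004,0.428,0,0,0]]'
```

```text
time: 21.52
ee_pos: [0.44, 0.3607, 0.0376]
eef_rot: [0.732, 0.682, 0.001, -0.0]
ft_force: [-0.3, 0.4, -0.8]
width: 0.0255
grip_force: 20.0
```

```bash
python3 -m pendant '[[1,0,0,0.007,0,0,0],[1,0,0,0.007,0,0,0],[0.2,0,0,0.007,0,0,0],[0.15,0,0,0.007,0,0,0],[0.1,0,0,0.007,0,0,0],[0.1,0,0,0.007,0,0,0]]'
python3 -m pendant '[[0.1,0,0,-0.1,0,0,0],[0.1,0,0,-0.25,0,0,0],[0.1,0,0,-0.4,0,0,0],[0.1,0,0,-0.5,0,0,0],[0.1,0,0,-0.5,0,0,0]]'
python3 -c "
from h import *
plan(.642,-.169,.19,-5)"
```

```text
time: 22.28
ee_pos: [0.4396, 0.3605, 0.0347]
eef_rot: [0.732, 0.682, 0.0, -0.0]
ft_force: [-0.5, 0.5, -1.0]
width: 0.039
grip_force: 0.0
time: 22.9
ee_pos: [0.4406, 0.3612, 0.1871]
eef_rot: [0.732, 0.682, 0.002, -0.0]
ft_force: [0.3, 0.5, -0.6]
width: 0.0394
grip_force: 0.0
at [0.4406 0.3612 0.1871] shift [-1.715  0.795 -0.014] turn [ 0.001 -0.002  0.008] deg 1.0 j7 -0.71 w 0.0394
```

```bash
python3 -m pendant '[[0.1,-0.17,0.08,0,0,0,0],[0.1,-0.34,0.16,0,0,0,0],[0.1,-0.51,0.24,0,0,0,0],[0.1,-0.68,0.32,0,0,0,0],[0.1,-0.86,0.4,0,0,0,0],[0.1,-0.86,0.4,0,0,0,0]]'
python3 -m pendant '[[0.1,-0.17,0.08,0,0,0,0],[0.1,-0.34,0.16,0,0,0,0],[0.1,-0.51,0.24,0,0,0,0],[0.1,-0.68,0.32,0,0,0,0],[0.1,-0.86,0.4,0,0,0,0.008],[0.1,-0.86,0.4,0,0,0,0.008],[0.1,-0.86,0.4,0,0,0,0.008]]'
python3 -c "
from h import *
c=snap('wrist','w7.png'); print(proj(c,[[.642,-.169,.013],[.642+.0028,-.169+.032,.013]]))
cv2.imwrite('pics/w7c.png',cv2.resize(cv2.imread('pics/w7.png')[100:280,180:400],None,fx=3,fy=3))
plan(.642,-.169,.018,-5)"
```

```text
time: 23.65
ee_pos: [0.5417, 0.0889, 0.184]
eef_rot: [0.734, 0.679, -0.001, 0.001]
ft_force: [-0.2, 0.1, 0.2]
width: 0.0392
grip_force: 0.0
time: 24.52
ee_pos: [0.6423, -0.1702, 0.1834]
eef_rot: [0.737, 0.676, -0.0, -0.001]
ft_force: [0.0, 0.3, 0.1]
width: 0.0391
grip_force: 0.0
[[275.14815874 196.74862447]
 [275.1222284  164.75229713]]
at [ 0.6425 -0.1693  0.1837] shift [ 0.    -0.001  0.552] turn [-0.001 -0.001  0.001] deg 0.1 j7 0.38 w 0.0393
```

View pics/w7c.png

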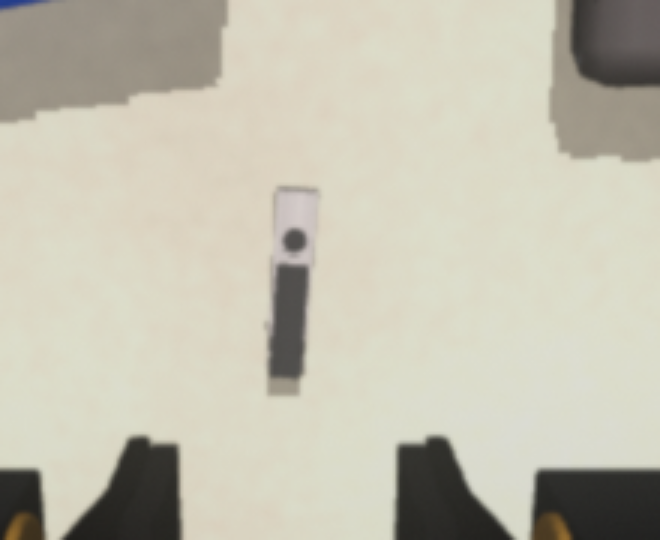

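The clipper's crop centre is (291,291), which is wrist pixel (277,197). It is tilted about 4° from the tool axis and roughly 2 mm right. I'll correct for both and grip.

```bash
python3 -m pendant '[[0.1,0,0.005,0.2,0,0,0.033],[0.1,0,0.005,0.36,0,0,0.033],[0.1,0,0.005,0.47,0,0,0.033],[0.1,0,0.005,0.52,0,0,0.033],[0.1,0,0.005,0.556,0,0,0.033],[0.1,0,0.005,0.556,0,0,0.033],[1,0,0.005,0.556,0,0,0.033],[1,0,0.005,0.556,0,0,0.033]]' 15
python3 -m pendant '[[1,0,0,0,0,0,0],[1,0,0,0,0,0,0],[1,0,0,0,0,0,0],[1,0,0,-0.1,0,0,0],[1,0,0,-0.25,0,0,0],[1,0,0,-0.4,0,0,0],[1,0,0,-0.4,0,0,0]]'
python3 -c "
from h import *
plan(.517,-.361,.14,-9)"
```

```text
time: 25.58
ee_pos: [0.6445, -0.1715, 0.0188]
eef_rot: [0.76, 0.65, 0.001, 0.0]
ft_force: [-0.6, 0.2, 1.3]
width: 0.0263
grip_force: 0.0
time: 26.45
ee_pos: [0.6457, -0.1723, 0.1415]
eef_rot: [0.76, 0.65, 0.002, 0.002]
ft_force: [-0.3, 0.2, -0.9]
width: 0.0139
grip_force: 15.0
at [ 0.6457 -0.1723  0.1415] shift [-0.688 -0.325  0.003] turn [ 0.003 -0.     0.   ] deg 0.3 j7 0.33 w 0.0139
```

```bash
python3 -m pendant '[[1,-0.17,-0.08,0,0,0,0],[1,-0.34,-0.16,0,0,0,0],[1,-0.51,-0.24,0,0,0,0],[1,-0.69,-0.32,0,0,0,0],[1,-0.69,-0.32,0,0,0,0],[1,-0.69,-0.32,0,0,0,0]]'
python3 -c "
from h import *
c=snap('wrist','w8.png')
plan(.517,-.361,.026,-9)"
```

```text
time: 27.2
ee_pos: [0.5169, -0.3603, 0.1369]
eef_rot: [0.76, 0.65, 0.0, -0.001]
ft_force: [0.6, 1.2, -0.5]
width: 0.0137
grip_force: 15.0
at [ 0.5176 -0.3595  0.1369] shift [-0.006 -0.001  0.37 ] turn [-0.    -0.001  0.001] deg 0.1 j7 0.68 w 0.0137
```

View pics/w8.png

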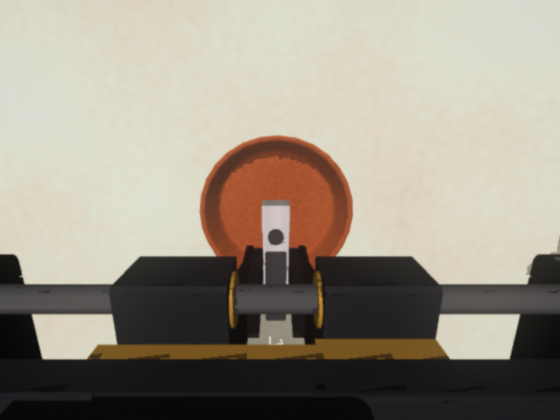

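The clipper hangs level over the dish, whose centre is near (276,211), and is aligned in x. I'll lower it.

```bash
python3 -m pendant '[[1,-0.004,-0.002,0.15,0,0,0],[1,-0.004,-0.002,0.27,0,0,0],[1,-0.004,-0.002,0.33,0,0,0],[1,-0.004,-0.002,0.36,0,0,0],[1,-0.004,-0.002,0.37,0,0,0],[1,-0.004,-0.002,0.37,0,0,0],[1,-0.004,-0.002,0.37,0,0,0]]'
```

```text
time: 28.12
ee_pos: [0.5165, -0.3623, 0.0277]
eef_rot: [0.76, 0.65, 0.0, 0.001]
ft_force: [-0.0, 0.3, 0.8]
width: 0.0135
grip_force: 15.0
```

```bash
python3 -m pendant '[[1,0,0,0.01,0,0,0],[1,0,0,0.01,0,0,0],[0.4,0,0,0.01,0,0,0],[0.3,0,0,0.01,0,0,0],[0.3,0,0,0.01,0,0,0]]'
python3 -m pendant '[[0.3,0,0,-0.1,0,0,0],[0.3,0,0,-0.25,0,0,0],[0.3,0,0,-0.4,0,0,0],[0.3,0,0,-0.55,0,0,0],[0.3,0,0,-0.55,0,0,0],[0.3,0,0,-0.55,0,0,0]]'
python3 -c "
from h import *
snap('top','t2.png'); im=cv2.imread('pics/t2.png')[150:330,80:460]
cv2.imwrite('pics/t2c.png',np.clip(cv2.resize(im,None,fx=2.1,fy=2.1,interpolation=cv2.INTER_CUBIC)*1.6,0,255).astype('uint8'))
im=snap('scene','s2.png'); im=cv2.imread('pics/s2.png')[80:330,80:500]
cv2.imwrite('pics/s2c.png',np.clip(cv2.resize(im,None,fx=1.9,fy=1.9,interpolation=cv2.INTER_CUBIC)*1.4,0,255).astype('uint8'))"
```

```text
time: 28.75
ee_pos: [0.516, -0.3619, 0.0237]
eef_rot: [0.76, 0.65, -0.0, -0.0]
ft_force: [-0.6, -0.6, -0.2]
width: 0.029
grip_force: 0.0
time: 29.5
ee_pos: [0.5159, -0.3616, 0.1882]
eef_rot: [0.76, 0.65, 0.0, -0.0]
ft_force: [0.5, -0.5, -0.4]
width: 0.0306
grip_force: 0.0
```

View pics/t2c.png

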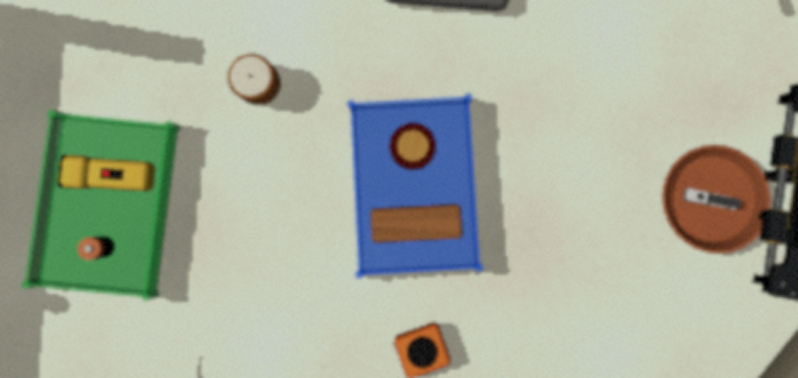

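View pics/s2c.png

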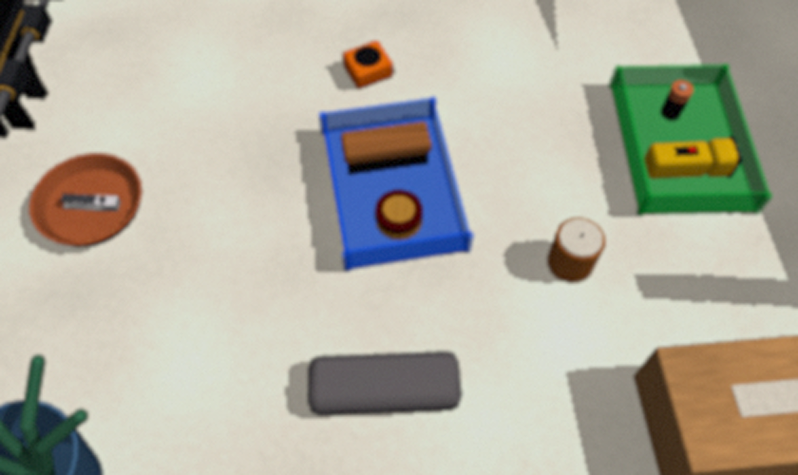

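Both views show the five things flat and inside their trays or dish: torch (105,174), battery (90,248), tin (412,145), brush (416,223) and clipper (714,199) in the top crop. The candle and glasses case are where they started and the gripper is clear.

```bash
python3 -c "
from bench import r
print(r.close_job())"
```

```text
the job is handed in; nothing more can be done
None
```

The job is handed in at about 29.5 s on the robot's clock: brush and tin are in the blue tray, torch and battery in the green tray, and the clipper in the ring dish, all flat in the last camera views; the candle jar and glasses case were left alone, and the hand-in returned no verdict.

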